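Set the crank-down leg of the worktop stand

TASK

The front leg of the raised stand is hanging in the air. Slide the wooden spreader plate under it by its upright tab, so that the whole round foot will land on the round part, then crank the leg down until the foot bears firmly on the plate: stop once the crank has clearly become harder to turn, do not force it further, and let go. Leave the other things on the worktop where they are.

Things in the scene. Friction and masses are not known exactly. Their poses are not given: they have to be found in the camera images.
- stand: Fixed stand: aluminium shelf 160x190 mm, 62 mm high, carrying a white tub; two rear legs and, in front of the shelf, the crank-down leg: grey tube 33 mm across, gear head 48 mm across ending 139 mm up. Origin: on the worktop below the leg's axis; z up, x away from the robot to the shelf (yaw up to 0.2 rad). Foot: steel disc 36 mm across on the axis, at the start 27 to 68 mm up, height not exactly known.
- crank_axis (a point): Point on the vertical axis of crank and leg, 177 mm above the worktop, level with knob_centre. Once the foot bears on the plate the knob's load rises by 0.1 N per newton under the foot, about 0.8 N per 0.1 rad of crank. Well set: 3 to 6 N more at the knob than when free (30 to 60 N under the foot). More than 8 N extra is forcing it.
- knob_centre (a point): Centre of the crank knob: upright black round grip, 20 mm across, 45 mm tall (153 to 198 mm above the worktop), spinning freely on its pin, 40 mm from crank_axis; the point is 177 mm up. The crank arm under it ends 151 mm up and only the knob is higher. Turning the free crank takes about 2.5 to 3 N at the knob, along its path (gear friction).
- crank (a joint): Crank angle, rad, grows clockwise seen from above, which lowers the foot 24 mm a turn (3.82 mm per rad). Starts at 0 to 4, range to 19. The foot is screwed on at an unknown height, so this angle does not tell when it lands: roughly 0.5 to 2.3 turns after the start. Let go under load, the crank runs back a little (up to 0.6 rad) and then holds by friction, with 20 N or so left under the foot: that is right.
- pad: Loose spreader plate of dark wood, about 0.4 kg, flat on the worktop to the right of the leg: round plate 68 mm across, 14 mm thick, with a flat handle 20 mm wide, 10 mm thick, along the body's -y, ending 170 mm from the round plate's centre. Origin: centre of the round plate's underside; z up. The handle points to the robot's right (yaw up to 0.25 rad).
- pad_centre (a point): Centre of the top face of the round plate, 14 mm above the worktop; belongs on the axis of the leg.
- pad_tab (a point): Point in the upright tab on the end of the handle, 30 mm above the worktop, 160 mm from the plate's centre along the pad's -y: tab 12 mm thick (across the handle), 32 mm long (along the handle), its top 48 mm above the worktop. Grip it across its thickness and slide the plate over the worktop.
- story_mug: Bystander: patterned mug, 86 x 126 x 107 mm, origin at the centre of its underside.
- plain_mug: Bystander: white mug, 82 x 121 x 97 mm, origin at the centre of its underside.
- spoon: Bystander: spoon with a green handle, 178 x 34 x 10 mm, lying flat, origin at the centre of its underside.
- lid: Bystander: white screw lid, 58 mm across, 10 mm thick, lying flat, origin at the centre of its underside.
- sweet: Bystander: wrapped white sweet, 22 x 56 x 13 mm, origin at the centre of its underside.

How it is judged:
On the way, in this order (a step that is already met when the one before it is completed fails the run):
1. the round plate lies flat under the foot, its centre within 14 mm of the leg's axis (horizontal distance between pad_centre and crank_axis below 0.014 m and height (world z) of pad_centre below 0.022 m and angle between pad's own z axis and vertical below 0.1 rad), for 0.2 s.
2. the foot is cranked firmly onto the plate, with more than 25 N (contact force between stand and pad above 25 N), for 0.1 s.
At the end, for the whole second after the job is handed in: The foot bears on the spreader plate with 10 to 75 N (it may ease off a little as the crank is let go), the plate flat and its centre within 15 mm of the leg's axis, crank and plate at rest (horizontal distance between pad_centre and crank_axis below 0.015 m and angle between pad's own z axis and vertical below 0.1 rad and contact force between stand and pad between 10 and 75 N and velocity of joint crank between -0.05 and 0.05 rad/s and linear speed of pad below 0.01 m/s); the robot touches nothing.
It fails at once if the leg is forced: more than 85 N between foot and plate (contact force between stand and pad above 85 N).
It fails at once if a bystander (either mug, the spoon, the screw lid or the sweet) is moved by more than 30 mm (distance of any of story_mug, plain_mug, spoon, lid, sweet from where it was at the start of the episode above 0.03 m).
It also fails if it takes over 72 s, if anything falls off the work surface, if the arm or the gripper's body presses on something with over 40 N, if the wrist force passes 120 N, or if a joint passes its speed limit or range.

ROBOT

A 7-joint arm with a two-finger parallel gripper is mounted at the origin on a cart in front of the work surface, level with it; the furniture and walls round the work are solid. World frame = base frame: x ahead of the robot, y to its left, z up, the work surface at z = 0. Lengths are in m, angles in rad, forces in N, time in s.
With the tool pointing down it reaches from about 0.4 to 0.85 m from the base axis. Payload 6.9 kg.
Tool frame: the origin (TCP) lies midway between the tips of the shut fingers; the grasp point (between the pads) lies 19 mm behind it; z points along the fingers, y is the line along which they close (so a half turn about z gives the same grasp; the last joint's range is limited). The gripper opens to 85 mm and grips with 20 to 120 N. Pads are 22 mm wide; open, the fingers measure 114 mm over their backs; the gripper's body (76 mm by 85 mm) begins 54 mm behind the grasp point. The pads swing forward as they close: fully open they stand 13 mm farther back than shut.
Start: joints at [1.446, 0.507, -0.238, 1.5, 0.126, 1.149, -0.155], TCP at [0.143, -0.608, 0.231] pointing down, gripper open.
Joint ranges: [-3.08, 3.08], [-0.24, 2.05], [-1.43, 1.35], [0, 2.5], [-1.52, 4.66], [0.17, 1.96], [-2.89, 2.89]. Speed limits (rad/s): [2.39, 2.39, 3.14, 3.14, 3.14, 3.14, 3.14].

INTERFACE

Orientations are given as a rotation vector (axis times angle).
In Python, from plant import sense, read_camera, finish_job gives the robot as it stands. The module is installed in compiled form; this text tells all that it offers.
- The arm moves only by the tool carry_out, never from a script. Its argument "moves" is one flat list of numbers, 6 for each row, row after row: the shift along the tool's x, y, z normalised to -1 to 1, where 1 is 2 cm, then the turn, a rotation vector about the tool's x, y, z normalised to -1 to 1, where 1 is 90 degrees. A call has 1 to 8 rows; each row shifts and turns the commanded pose from where the row before left it, along the tool's axes as they then stand; what a row does not reach is not made up. A row lasts 1/12 s, in which the tool goes at most 41.7 mm and 7.16 degrees, less where a joint would pass 70% of its speed; a pose out of reach is approached as far as the arm can. A call with a number of a shift or a turn outside -1 to 1 is refused whole. A call with a gripper value outside its range is refused whole. "grip" is the closure, from 0 (fully open) to 1 (shut), set as the call begins (left out, the last holds). The fingers move at their own pace and stop on an object; "force" is the grip in N (left out, the last holds). Time passes only in rows, so rows that do not move let the fingers close. It gives the time, the measured TCP pose, the force, the opening and the grip force at its end, in the units of the state.
- sense(): the state, without advancing time (a new reading comes with each control period).
- read_camera(name): name is "side" or "top" or "wrist"; returns a dict with "image" (384x512x3 uint8, red, green, blue), "range_z" (384x512 float32, m along the optical axis (not along the pixel's ray), 0 where there is no reading), "intrinsics" (3x3 intrinsics, pixels), "dist_coeffs" ([k1, k2, p1, p2, k3] as OpenCV has them; the pictures are not rectified), "R" (3x3) and "t" (3): a world point X has camera coordinates R X + t. Camera axes: x right, y down, z forward; pixel columns grow to the right and rows downward; lengths in m; the calibration is good to about 2 mm. A picture is of the moment at which its call begins.
- finish_job(): hands the job in; it is judged then, once.
The state is a dict: "time": time; "q": joint angles; "joint_vel": joint speeds; "joint_efforts": joint torques, N m; "tool_pos": TCP position; "tcp_rot": TCP orientation; "wrist_force": force on the tool from outside, world axes, zero at the start; "ft_torque": the same for the moment, N m; "opening": finger opening in m; "gripper_force": force on a finger pad.
Only numpy, scipy, OpenCV 4.12 (cv2) and the standard library are available. Lean on these libraries where they do the work, as an engineer would, in place of code of your own. Each camera call takes 0.05 s, during which the arm holds its last target. There are 200 camera calls.

## Working session

There is one attempt and no reset: what is moved stays moved. The work goes in short steps, Python scripts to look and compute and a tool call to move; the robot and the scene stay as the last step left them, time stands still between calls to the robot, and variables do not carry over. Pictures are saved under pics/ and viewed, at most 10 in all, crops included, and the job is handed in when it is done.

Besides the shell and the picture viewer there is one more tool, called after "Call:" as name(argument=value, ...) on one line, values as JSON. carry_out: Moves the arm, as the interface text tells. Scaled input: -1 to 1 covers 2 cm each way for a shift and 90 degrees each way for a turn. Its arguments: {"type":"object","properties":{"moves":{"type":"array"},"grip":{"type":"number"},"force":{"type":"number"}},"required":["moves"]}

```bash
mkdir -p pics; cat > h.py <<'E'
import numpy as np, cv2
from plant import sense, read_camera, finish_job
from scipy.spatial.transform import Rotation as Ro
def points(c):
    # world xyz per pixel from range
    h,w=c["range_z"].shape
    u,v=np.meshgrid(np.arange(w),np.arange(h))
    p=cv2.undistortPoints(np.stack([u,v],-1).reshape(-1,1,2).astype(float),c["intrinsics"],np.array(c["dist_coeffs"])).reshape(h,w,2)
    P=np.dstack([p,np.ones((h,w))])*c["range_z"][...,None]
    return (P-np.array(c["t"]))@np.array(c["R"])
E
python3 - <<'E'
from h import *
s=sense(); print({k:np.round(v,3) for k,v in s.items()})
ims=[]
for n in("side","top"):
    c=read_camera(n); np.savez(n+"0.npz",**c); cv2.imwrite(f"pics/{n}0.png",c["image"][...,::-1]); print(n, -np.array(c["R"]).T@c["t"])
E
```

```text
{'time': np.float64(0.0), 'q': array([ 1.446,  0.508, -0.238,  1.501,  0.126,  1.149, -0.155]), 'joint_vel': array([-0.001, -0.   , -0.   , -0.001,  0.001,  0.001,  0.   ]), 'joint_efforts': array([ 1.0000e-03, -6.2060e+01, -2.1860e+00, -2.4965e+01,  1.3000e-02,
        1.2000e-02,  0.0000e+00]), 'tool_pos': array([ 0.143, -0.608,  0.23 ]), 'tcp_rot': array([-3.119, -0.362,  0.   ]), 'wrist_force': array([-0.561, -0.397, -0.623]), 'ft_torque': array([ 0.054, -0.009, -0.013]), 'gripper_force': np.float64(0.0), 'opening': np.float64(0.085)}
side [ 0.27709554 -0.78549953  0.60004849]
top [0.35451475 0.05706303 1.13406727]
```

View pics/side0.png

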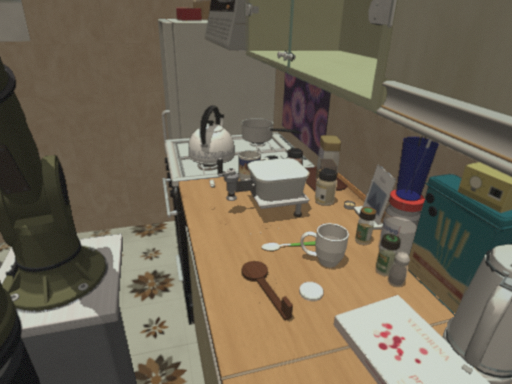

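View pics/top0.png

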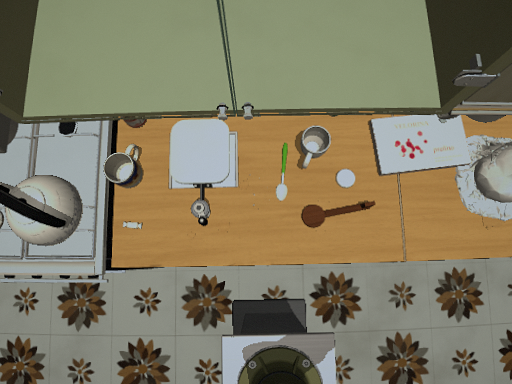

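The side view shows the pad's disc at (255,270) and tab at (287,308). In the top view the disc is at (313,215), the tab at (371,205), the leg head at (202,208) and the knob near (203,221). The spoon bowl at (282,193) sits close to the slide path.

```bash
python3 - <<'E'
from h import *
for n in("top","side"):
    c=dict(np.load(n+"0.npz")); P=points(c); im=c["image"].astype(int); hsv=cv2.cvtColor(c["image"],cv2.COLOR_RGB2HSV)
    Z=P[...,2]; on=(P[...,0]>.3)&(P[...,0]<.9)&(abs(P[...,1])<.6)
    # dark wood
    m=on&(hsv[...,2]<120)&(hsv[...,1]>90)&(hsv[...,0]<15)&(Z<.07)&(Z>.005)&(P[...,1]<0.05)
    k,l,st,ce=cv2.connectedComponentsWithStats(m.astype(np.uint8)); i=1+st[1:,4].argmax(); m=l==i
    Q=P[m]; print(n,"pad n",len(Q),Q.min(0),Q.max(0))
    tab=Q[Q[:,2]>.035]; print(" tab",len(tab),tab.mean(0).round(4),tab.min(0).round(4),tab.max(0).round(4))
    # disc: circle fit on rim of points left of handle
    tt=tab.mean(0)
    d=Q[(np.hypot(*(Q-tt)[:,:2].T)>.13)&(abs(Q[:,2]-.014)<.006)]
    (cx,cy),r=cv2.minEnclosingCircle(d[:,:2].astype(np.float32)); print(" disc",cx,cy,r,"med z",np.median(d[:,2]),"mean",d.mean(0), "dist",np.hypot(cx-tt[0],cy-tt[1]))
    # leg
    L=on&(P[...,1]>.08)&(P[...,1]<.4)&(P[...,0]<.62)
    for a,b in((.185,.21),(.13,.146),(.146,.156)):
        q=P[L&(Z>a)&(Z<b)]; 
        if len(q): print(" leg",a,b,len(q),q.mean(0).round(4),q.min(0).round(4),q.max(0).round(4))
    # bystanders
    g=on&(Z>.004)&(Z<.12)&~m
    k,l,st,ce=cv2.connectedComponentsWithStats(g.astype(np.uint8))
    for i in range(1,k):
        if st[i,4]>15: q=P[l==i]; print("  obj",st[i,4],ce[i].round(),q.min(0).round(3),q.max(0).round(3))
E
```

```text
top pad n 697 [ 0.45147743 -0.28059718  0.00542796] [ 0.51406156 -0.07721688  0.05085204]
 tab 43 [ 0.5089 -0.2651  0.046 ] [ 0.5026 -0.2806  0.0353] [ 0.5141 -0.25    0.0509]
 disc 0.48331528902053833 -0.10940805822610855 0.03330780565738678 med z 0.014148384642168617 mean [ 0.48248197 -0.10846353  0.01409524] dist 0.15773115235202362
 leg 0.185 0.21 52 [0.4565 0.188  0.1967] [0.4474 0.1799 0.1859] [0.4663 0.1972 0.2031]
 leg 0.13 0.146 1286 [0.5789 0.2016 0.1426] [0.4712 0.1242 0.1309] [0.62  0.281 0.146]
 leg 0.146 0.156 279 [0.5536 0.201  0.1491] [0.4486 0.1266 0.146 ] [0.6197 0.2767 0.156 ]
  obj 5600 [423. 147.] [ 0.482 -0.6    0.004] [ 0.785 -0.299  0.12 ]
  obj 153 [135. 122.] [0.763 0.389 0.004] [0.792 0.463 0.077]
  obj 816 [314. 143.] [ 0.612 -0.155  0.004] [ 0.749 -0.076  0.102]
  obj 34 [ 86. 134.] [0.744 0.551 0.005] [0.751 0.597 0.015]
  obj 881 [214. 171.] [0.522 0.105 0.005] [0.743 0.303 0.114]
  obj 185 [283. 165.] [ 0.552 -0.042  0.004] [ 0.705 -0.002  0.014]
  obj 1193 [124. 168.] [0.572 0.389 0.004] [0.713 0.475 0.112]
  obj 280 [345. 178.] [ 0.566 -0.238  0.004]
[... 970 characters left out ...]
. 152.] [0.43  0.544 0.005] [0.59 0.6  0.12]
  obj 193 [295. 154.] [0.768 0.383 0.054] [0.829 0.441 0.116]
  obj 3039 [284. 185.] [0.478 0.099 0.004] [0.9   0.595 0.12 ]
  obj 33 [211. 183.] [0.458 0.389 0.007] [0.478 0.445 0.016]
  obj 672 [364. 223.] [ 0.807 -0.084  0.004] [0.9   0.154 0.11 ]
  obj 14966 [421. 322.] [ 0.601 -0.54   0.004] [ 0.9   -0.091  0.12 ]
  obj 1531 [323. 244.] [ 0.532 -0.161  0.004] [0.779 0.059 0.101]
  obj 28 [243. 272.] [ 0.449 -0.138  0.004] [ 0.473 -0.081  0.018]
  obj 18 [261. 288.] [ 0.479 -0.194  0.004] [ 0.487 -0.147  0.009]
  obj 362 [311. 291.] [ 0.566 -0.246  0.004] [ 0.623 -0.189  0.014]
  obj 29 [273. 305.] [ 0.489 -0.268  0.004] [ 0.5   -0.198  0.01 ]
```

```bash
python3 - <<'E'
from h import *
c=dict(np.load("top0.npz")); P=points(c)
a=cv2.resize(c["image"][170:240,165:245],None,fx=7,fy=7,interpolation=cv2.INTER_NEAREST)
cs=dict(np.load("side0.npz")); b=cv2.resize(cs["image"][160:215,215:260],None,fx=8,fy=8,interpolation=cv2.INTER_NEAREST)
cv2.imwrite("pics/a.png",a[:440,:400][...,::-1]) if 0 else None
H=490; b=cv2.copyMakeBorder(b,0,H-b.shape[0],0,0,cv2.BORDER_CONSTANT) if b.shape[0]<H else b[:H]
o=np.hstack([a,b]); o=cv2.resize(o,(800,int(o.shape[0]*800/o.shape[1]))); cv2.imwrite("pics/leg.png",o[...,::-1])
np.set_printoptions(linewidth=250)
print((P[186:228,188:216,2]*1000).astype(int)[::1])
print("x at col202",P[186:228,202,0].round(3)); print("y row 205",P[205,188:216,1].round(3))
E
```

```text
[[62 60 63 ... 60 59 59]
 [64 60 63 ...  5  1 -2]
 [62 61 61 ... -2  2 -2]
 ...
 [ 0  2  1 ... -2 -1  2]
 [ 2  0 -7 ...  0  2  1]
 [ 3  0 -2 ... -5  2 -4]]
x at col202 [0.558 0.554 0.552 0.55  0.546 0.544 0.541 0.539 0.535 0.533 0.53  0.527 0.525 0.522 0.515 0.512 0.509 0.507 0.502 0.499 0.496 0.494 0.492 0.489 0.486 0.484 0.481 0.479 0.477 0.474 0.466 0.463 0.461 0.458 0.456 0.453 0.451 0.449 0.447 0.463 0.46
 0.457]
y row 205 [0.256 0.253 0.25  0.225 0.222 0.219 0.214 0.212 0.209 0.206 0.203 0.201 0.198 0.196 0.193 0.191 0.19  0.187 0.185 0.183 0.18  0.194 0.191 0.188 0.185 0.182 0.179 0.176]
```

View pics/leg.png

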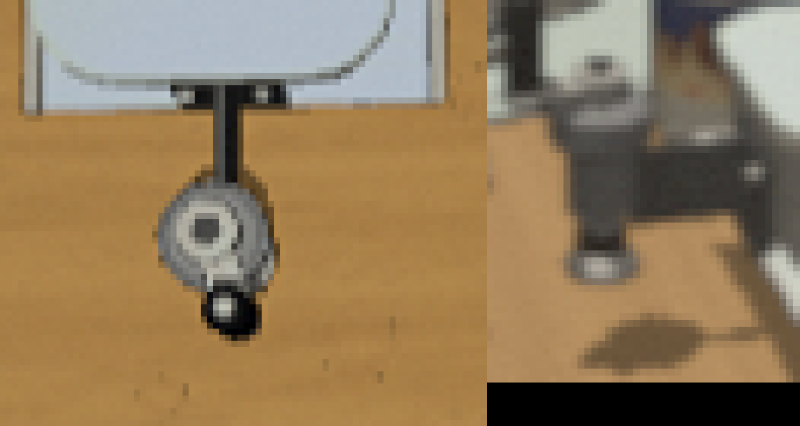

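The zoom shows the crank hub at about (199,208) in the original top image, the knob top at about (201.5,219.5), and the foot hanging at (235,200) in the side view.

```bash
cat >> h.py <<'E'
def ray(c,uv,z):
    p=cv2.undistortPoints(np.array([[uv]],float),c["intrinsics"],np.array(c["dist_coeffs"])).ravel()
    R=np.array(c["R"]);o=-R.T@c["t"];d=R.T@np.array([*p,1]);return o+d*(z-o[2])/d[2]
E
python3 - <<'E'
from h import *
c=dict(np.load("top0.npz"));P=points(c)
for z in(.145,.151): print("hub",ray(c,(199,207.8),z))
print("knob top",ray(c,(201.7,219.6),.198))
for n in("top","side"):
    c=dict(np.load(n+"0.npz"));P=points(c);Z=P[...,2]
    L=(P[...,0]<.524)&(P[...,0]>.42)&(P[...,1]>.14)&(P[...,1]<.26)
    for a,b in((.06,.1),(.1,.128),(.128,.145),(.145,.165),(.165,.19),(.19,.205),(.015,.06)):
        q=P[L&(Z>a)&(Z<b)]
        if len(q)>4:
            e=cv2.minEnclosingCircle(q[:,:2].astype(np.float32)); print(n,a,b,len(q),q.mean(0).round(4),np.round(e[0],4),round(e[1],4))
    b=P[(P[...,0]>.53)&(P[...,0]<.73)&(P[...,1]>.06)&(P[...,1]<.34)&(abs(Z-.062)<.006)]
    r=cv2.minAreaRect(b[:,:2].astype(np.float32)); print(n,"shelf",r)
E
```

```text
hub [0.49334738 0.20225333 0.145     ]
hub [0.49250517 0.20137256 0.151     ]
knob top [0.45695389 0.18777119 0.198     ]
top 0.1 0.128 8 [0.4972 0.1863 0.1216] [0.5003 0.1954] 0.0252
top 0.128 0.145 146 [0.4961 0.2017 0.1377] [0.4947 0.2024] 0.0241
top 0.145 0.165 129 [0.4872 0.1985 0.1532] [0.4776 0.1945] 0.031
top 0.165 0.19 11 [0.4524 0.1831 0.1776] [0.4548 0.1866] 0.0089
top 0.19 0.205 51 [0.4566 0.188  0.1969] [0.4572 0.1882] 0.0095
top 0.015 0.06 11 [0.4853 0.1899 0.0564] [0.4864 0.1899] 0.0091
top shelf ((0.6418240666389465, 0.20363152027130127), (0.15972785651683807, 0.19692662358283997), 0.5627164244651794)
side 0.06 0.1 135 [0.4977 0.1924 0.0812] [0.5011 0.1963] 0.0228
side 0.1 0.128 93 [0.4954 0.1877 0.1141] [0.4971 0.1997] 0.0271
side 0.128 0.145 95 [0.4927 0.186  0.1371] [0.4941 0.1981] 0.0242
side 0.145 0.165 89 [0.4773 0.1882 0.1541] [0.4769 0.1913] 0.031
side 0.165 0.19 47 [0.4554 0.1788 0.1777] [0.4565 0.1801] 0.0083
side 0.19 0.205 27 [0.456  0.1818 0.1966] [0.4556 0.1837] 0.0093
side 0.015 0.06 23 [0.4916 0.1898 0.0571] [0.4944 0.1985] 0.0177
side shelf ((0.6431967616081238, 0.1610879898071289), (0.11851409822702408, 0.1589428037405014), 89.8765869140625)
```

```bash
cat >> h.py <<'E'
def to(target,yaw_y=None):
    """remaining shift in tool units, and turn about tool z (units) so tool y lies along heading yaw_y (mod pi)"""
    s=sense();R=Ro.from_rotvec(s["tcp_rot"]).as_matrix();d=R.T@(np.array(target)-s["tool_pos"])
    print("t",round(float(s["time"]),2),"pos",np.round(s["tool_pos"],4),"F",np.round(s["wrist_force"],2),"open",round(float(s["opening"]),4))
    print("toolx",R[:,0].round(3),"tooly",R[:,1].round(3),"toolz",R[:,2].round(3),"q",np.round(s["q"],2))
    print("units",np.round(d/.02,2))
    if yaw_y is not None:
        w=np.array([np.cos(yaw_y),np.sin(yaw_y),0]);l=R.T@w;a=np.arctan2(-l[0],l[1]);a=(a+np.pi/2)%np.pi-np.pi/2
        print("turn z units",round(a/(np.pi/2),3),"deg",round(np.degrees(a),1))
        R2=R@Ro.from_rotvec([0,0,a]).as_matrix();print("units after turn",np.round(R2.T@(np.array(target)-s["tool_pos"])/.02,2))
E
python3 -c "
from h import *
to([.5085,-.2705,.10],.156)"
```

```text
t 0.1 pos [ 0.1428 -0.608   0.2305] F [ 0.27 -0.92 -0.18] open 0.0856
toolx [ 0.973  0.229 -0.   ] tooly [ 0.229 -0.973 -0.002] toolz [-0.     0.002 -1.   ] q [ 1.45  0.51 -0.24  1.5   0.13  1.15 -0.15]
units [ 21.66 -12.24   6.55]
turn z units -0.952 deg -85.7
units after turn [13.82 20.69  6.55]
```

Call:
carry_out(moves=[1, -0.57, 0, 0, 0, 0, 1, -0.57, 0, 0, 0, 0, 1, -0.57, 0, 0, 0, 0, 1, -0.57, 0, 0, 0, 0, 1, -0.57, 0, 0, 0, 0, 1, -0.57, 0, 0, 0, 0, 1, -0.57, 0, 0, 0, 0, 1, -0.57, 0, 0, 0, 0], grip=0)

```text
time: 0.77
tool_pos: [0.2784, -0.482, 0.2309]
tcp_rot: [-3.12, -0.362, 0.001]
wrist_force: [0.1, 0.3, -0.7]
opening: 0.0858
gripper_force: 0.0
```

Call:
carry_out(moves=[1, -0.57, 0, 0, 0, 0, 1, -0.57, 0, 0, 0, 0, 1, -0.57, 0, 0, 0, 0, 1, -0.57, 0, 0, 0, 0, 0, 0, 0, 0, 0, -0.079, 0, 0, 0, 0, 0, -0.079, 0, 0, 0, 0, 0, -0.079, 0, 0, 0, 0, 0, -0.079])

```text
time: 1.43
tool_pos: [0.3453, -0.42, 0.2309]
tcp_rot: [-2.932, -1.127, 0.001]
wrist_force: [-0.1, 0.6, 0.1]
opening: 0.0853
gripper_force: 0.0
```

Call:
carry_out(moves=[0, 0, 0, 0, 0, -0.079, 0, 0, 0, 0, 0, -0.079, 0, 0, 0, 0, 0, -0.079, 0, 0, 0, 0, 0, -0.079, 0, 0, 0, 0, 0, -0.079, 0, 0, 0, 0, 0, -0.079, 0, 0, 0, 0, 0, -0.079, 0, 0, 0, 0, 0, -0.079])

```text
time: 2.1
tool_pos: [0.345, -0.4202, 0.2309]
tcp_rot: [-2.042, -2.386, -0.0]
wrist_force: [0.2, -0.0, 0.3]
opening: 0.0853
gripper_force: 0.0
```

```bash
python3 -c "
from h import *
to([.5085,-.2705,.10],.156)"
```

```text
t 2.1 pos [ 0.345  -0.4202  0.2309] F [ 0.19 -0.05  0.25] open 0.0853
toolx [-0.155  0.988  0.001] tooly [ 0.988  0.155 -0.   ] toolz [-0.001  0.001 -1.   ] q [ 1.29  0.43 -0.67  1.71  0.3   1.1   0.68]
units [6.13 9.24 6.55]
turn z units -0.001 deg -0.0
units after turn [6.12 9.24 6.55]
```

Call:
carry_out(moves=[0.61, 0.92, 0.65, 0, 0, 0, 0.61, 0.92, 0.65, 0, 0, 0, 0.61, 0.92, 0.65, 0, 0, 0, 0.61, 0.92, 0.65, 0, 0, 0, 0.61, 0.92, 0.65, 0, 0, 0, 0.61, 0.92, 0.65, 0, 0, 0, 0.61, 0.92, 0.65, 0, 0, 0, 0.61, 0.92, 0.65, 0, 0, 0])

```text
time: 2.77
tool_pos: [0.4768, -0.3012, 0.1263]
tcp_rot: [-2.05, -2.38, 0.0]
wrist_force: [-0.3, -0.6, 0.1]
opening: 0.0855
gripper_force: 0.0
```

Call:
carry_out(moves=[0.61, 0.94, 0.65, 0, 0, 0, 0.61, 0.94, 0.65, 0, 0, 0, 0, 0, 0, 0, 0, 0, 0, 0, 0, 0, 0, 0])

```text
time: 3.1
tool_pos: [0.5102, -0.2706, 0.1003]
tcp_rot: [-2.045, -2.382, -0.0]
wrist_force: [-0.4, 0.6, 0.2]
opening: 0.0856
gripper_force: 0.0
```

```bash
python3 - <<'E'
from h import *
to([.5085,-.2705,.014],.156)
c=read_camera("wrist"); P=points(c); cv2.imwrite("pics/w1.png",c["image"][...,::-1])
hsv=cv2.cvtColor(c["image"],cv2.COLOR_RGB2HSV)
m=(P[...,2]>.038)&(P[...,2]<.055)&(abs(P[...,0]-.5085)<.04)&(abs(P[...,1]+.27)<.05)&(c["range_z"]>0)
q=P[m];print(len(q),q.mean(0),cv2.minAreaRect(q[:,:2].astype(np.float32)))
E
```

```text
t 3.1 pos [ 0.5102 -0.2706  0.1003] F [-0.37  0.57  0.17] open 0.0856
toolx [-0.151  0.988  0.002] tooly [ 0.988  0.151 -0.001] toolz [-0.002  0.002 -1.   ] q [ 0.81  0.62 -0.59  1.79  0.43  0.86  0.18]
units [ 0.01 -0.08  4.31]
turn z units -0.003 deg -0.2
units after turn [ 0.01 -0.08  4.31]
783 [ 0.5089916  -0.26739801  0.04691173] ((0.509188711643219, -0.2687956988811493), (0.0119044603779912, 0.03134595975279808), 9.185992240905762)
```

View pics/w1.png

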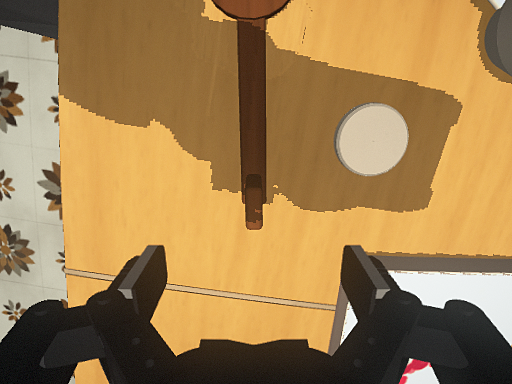

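The wrist view shows the tab at (254,202) centred between the fingers, with the lid at (372,139), clear to the right.

Call:
carry_out(moves=[0, -0.06, 0.54, 0, 0, 0, 0.08, 0, 0.54, 0, 0, 0, 0, 0, 0.54, 0, 0, 0, 0, 0, 0.54, 0, 0, 0, 0, 0, 0.54, 0, 0, 0, 0, 0, 0.54, 0, 0, 0, 0, 0, 0.54, 0, 0, 0, 0, 0, 0.53, 0, 0, 0], grip=0.4)

```text
time: 3.82
tool_pos: [0.5084, -0.2708, 0.0138]
tcp_rot: [-2.05, -2.38, -0.0]
wrist_force: [-0.9, -0.2, -0.0]
opening: 0.0516
gripper_force: 0.0
```

Call:
carry_out(moves=[0, 0, 0, 0, 0, 0, 0, 0, 0, 0, 0, 0, 0, 0, 0, 0, 0, 0, 0, 0, 0, 0, 0, 0, 0, 0, 0, 0, 0, 0, 0, 0, 0, 0, 0, 0, 0, 0, 0, 0, 0, 0, 0, 0, 0, 0, 0, 0], grip=1, force=50)

```text
time: 4.48
tool_pos: [0.5086, -0.2709, 0.0155]
tcp_rot: [2.05, 2.38, 0.0]
wrist_force: [-0.6, 0.7, 3.2]
opening: 0.0116
gripper_force: 49.2
```

```bash
python3 -c "
from h import *
to([.485,-.268,.014],.156);to([.485,-.268+.25,.014],.156)"
```

```text
t 4.48 pos [ 0.5086 -0.2709  0.0155] F [-0.58  0.67  3.19] open 0.0116
toolx [-0.149  0.989 -0.   ] tooly [0.989 0.149 0.   ] toolz [ 0. -0. -1.] q [ 0.76  0.72 -0.5   1.87  0.53  0.68  0.09]
units [ 0.32 -1.15  0.07]
turn z units -0.004 deg -0.4
units after turn [ 0.33 -1.14  0.07]
t 4.48 pos [ 0.5086 -0.2709  0.0155] F [-0.58  0.67  3.19] open 0.0116
toolx [-0.149  0.989 -0.   ] tooly [0.989 0.149 0.   ] toolz [ 0. -0. -1.] q [ 0.76  0.72 -0.5   1.87  0.53  0.68  0.09]
units [12.68  0.71  0.07]
turn z units -0.004 deg -0.4
units after turn [12.68  0.8   0.07]
```

Call:
carry_out(moves=[0.1, -0.4, 0, 0, 0, 0, 0.1, -0.4, 0, 0, 0, 0, 0.1, -0.36, 0, 0, 0, 0, 0.49, 0.075, 0, 0, 0, 0, 0.49, 0.075, 0, 0, 0, 0, 0.49, 0.075, 0, 0, 0, 0, 0.49, 0.075, 0, 0, 0, 0, 0.49, 0.075, 0, 0, 0, 0])

```text
time: 5.15
tool_pos: [0.484, -0.2195, 0.0155]
tcp_rot: [2.05, 2.379, -0.003]
wrist_force: [-0.2, -4.5, 5.7]
opening: 0.0113
gripper_force: 49.8
```

Call:
carry_out(moves=[0.49, 0.075, 0, 0, 0, 0, 0.49, 0.075, 0, 0, 0, 0, 0.49, 0.075, 0, 0, 0, 0, 0.49, 0.075, 0, 0, 0, 0, 0.49, 0.075, 0, 0, 0, 0, 0.49, 0.075, 0, 0, 0, 0, 0.49, 0.075, 0, 0, 0, 0, 0.49, 0.075, 0, 0, 0, 0])

```text
time: 5.82
tool_pos: [0.4842, -0.1403, 0.0155]
tcp_rot: [2.05, 2.379, -0.003]
wrist_force: [-0.3, -5.1, 5.7]
opening: 0.011
gripper_force: 49.9
```

Call:
carry_out(moves=[0.49, 0.075, 0, 0, 0, 0, 0.49, 0.075, 0, 0, 0, 0, 0.49, 0.075, 0, 0, 0, 0, 0.49, 0.075, 0, 0, 0, 0, 0.49, 0.075, 0, 0, 0, 0, 0.49, 0.075, 0, 0, 0, 0, 0.49, 0.075, 0, 0, 0, 0, 0.49, 0.075, 0, 0, 0, 0])

```text
time: 6.48
tool_pos: [0.4843, -0.0612, 0.0155]
tcp_rot: [2.05, 2.379, -0.003]
wrist_force: [0.6, -5.9, 7.8]
opening: 0.0113
gripper_force: 50.1
```

```bash
python3 -c "
from h import *
c=read_camera('top');cv2.imwrite('pics/t2.png',c['image'][130:270,90:420][...,::-1].repeat(2,0).repeat(2,1))
to([.5085+.0106,-.2705+.3125,.0155],.156)"
```

```text
t 6.53 pos [ 0.4844 -0.0582  0.0155] F [ 0.37 -1.49  5.51] open 0.0115
toolx [-0.15   0.989  0.   ] tooly [ 0.989  0.15  -0.   ] toolz [-0.  0. -1.] q [ 0.36  0.63 -0.44  2.1   0.53  0.52 -0.32]
units [ 4.7   2.47 -0.  ]
turn z units -0.003 deg -0.3
units after turn [ 4.68  2.49 -0.  ]
```

View pics/t2.png

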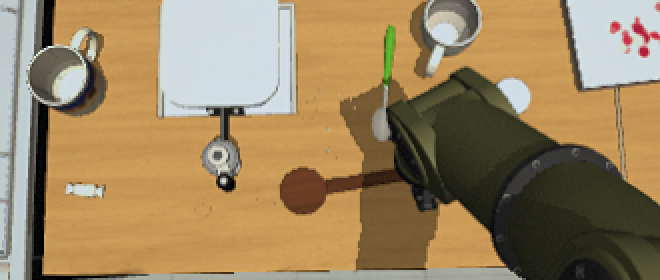

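The pad disc at (301,190) in the crop is trailing cleanly toward the leg at (219,160), and the spoon is undisturbed.

Call:
carry_out(moves=[0.49, 0.075, 0, 0, 0, 0, 0.49, 0.075, 0, 0, 0, 0, 0.49, 0.075, 0, 0, 0, 0, 0.49, 0.075, 0, 0, 0, 0, 0.49, 0.075, 0, 0, 0, 0, 0.49, 0.075, 0, 0, 0, 0, 0.49, 0.075, 0, 0, 0, 0, 0.49, 0.075, 0, 0, 0, 0])

```text
time: 7.2
tool_pos: [0.4847, 0.0174, 0.0155]
tcp_rot: [2.051, 2.378, -0.004]
wrist_force: [0.9, -6.6, 8.5]
opening: 0.0111
gripper_force: 50.4
```

Call:
carry_out(moves=[0.2, 0.47, 0, 0, 0, 0, 0.2, 0.47, 0, 0, 0, 0, 0.19, 0.47, 0, 0, 0, 0, 0.19, 0.46, 0, 0, 0, 0, 0, 0, 0, 0, 0, 0, 0, 0, 0, 0, 0, 0])

```text
time: 7.7
tool_pos: [0.5193, 0.0404, 0.0155]
tcp_rot: [-2.048, -2.381, 0.001]
wrist_force: [-0.8, 0.4, 9.3]
opening: 0.0112
gripper_force: 50.4
```

```bash
cat > chk.py <<'E'
from h import *
to([.519,.042,.0155])
for n in("top","side","wrist"):
    c=read_camera(n);P=points(c);Z=P[...,2];hsv=cv2.cvtColor(c["image"],cv2.COLOR_RGB2HSV)
    np.savez("last_"+n,**c)
    w=(hsv[...,2]<140)&(hsv[...,1]>90)&(hsv[...,0]<15)&(Z>.008)&(Z<.024)&(c["range_z"]>0)
    q=P[w&(P[...,1]>.145)&(P[...,1]<.26)&(P[...,0]>.42)&(P[...,0]<.56)]
    if len(q)>10: print(n,"disc",len(q),q.mean(0).round(4),q.min(0).round(4),q.max(0).round(4),np.round(np.hstack(cv2.minEnclosingCircle(q[:,:2].astype(np.float32))),4))
    L=(P[...,0]<.524)&(P[...,0]>.42)&(P[...,1]>.14)&(P[...,1]<.26)
    q=P[L&(Z>.128)&(Z<.145)]
    if len(q)>10: print(n,"head",len(q),np.round(np.hstack(cv2.minEnclosingCircle(q[:,:2].astype(np.float32))),4))
    q=P[L&(Z>.188)&(Z<.205)]
    if len(q)>10: print(n,"knob",len(q),np.round(np.hstack(cv2.minEnclosingCircle(q[:,:2].astype(np.float32))),4))
c=np.load("last_side.npz")["image"][130:270,190:330];d=np.load("last_wrist.npz")["image"]
cv2.imwrite("pics/c.png",np.hstack([cv2.resize(c,(384,384)),cv2.resize(d,(400,384))])[...,::-1])
E
python3 chk.py
```

```text
t 7.7 pos [0.5193 0.0404 0.0155] F [-0.76  0.38  9.28] open 0.0112
toolx [-0.15   0.989 -0.   ] tooly [ 0.989  0.15  -0.001] toolz [-0.001 -0.    -1.   ] q [ 0.16  0.66 -0.43  2.02  0.49  0.57 -0.47]
units [ 0.08 -0.   -0.  ]
top disc 203 [0.4935 0.1789 0.0137] [0.4615 0.1458 0.0081] [0.5253 0.2327 0.0187] [0.4974 0.1893 0.0453]
top head 147 [0.4944 0.2027 0.0244]
top knob 51 [0.4568 0.1889 0.01  ]
side disc 109 [0.4851 0.1908 0.015 ] [0.4627 0.1462 0.0082] [0.5246 0.2312 0.0184] [0.495  0.1887 0.0426]
side head 96 [0.4935 0.196  0.0244]
side knob 32 [0.4551 0.1813 0.0095]
wrist disc 456 [0.5049 0.1516 0.0097] [0.4914 0.145  0.0081] [0.512  0.1581 0.0114] [0.5018 0.1502 0.0115]
```

View pics/c.png

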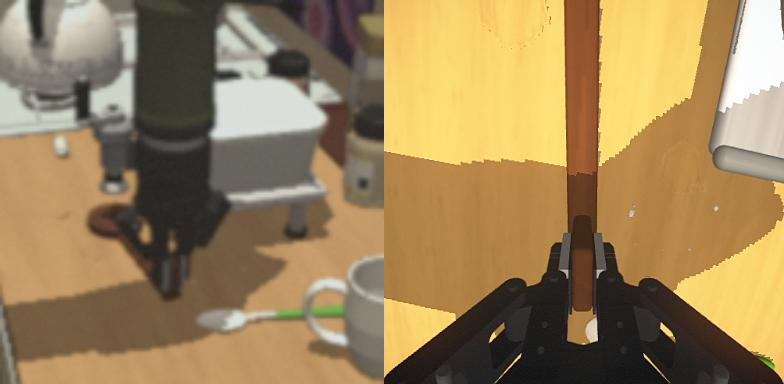

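The side view shows the disc under the foot, with the foot at (112,187) in the left half, and the tab held. I'll nudge it 2 mm further, release and rise.

Call:
carry_out(moves=[0.1, 0, 0, 0, 0, 0, 0, 0, 0, 0, 0, 0, 0, 0, 0, 0, 0, 0])

```text
time: 8.1
tool_pos: [0.5192, 0.0409, 0.0155]
tcp_rot: [2.05, 2.38, -0.002]
wrist_force: [0.4, -3.5, 8.9]
opening: 0.0113
gripper_force: 50.2
```

Call:
carry_out(moves=[0, 0, 0, 0, 0, 0, 0, 0, 0, 0, 0, 0, 0, 0, 0, 0, 0, 0, 0, 0, 0, 0, 0, 0, 0, 0, -0.4, 0, 0, 0, 0, 0, -0.8, 0, 0, 0, 0, 0, -1, 0, 0, 0, 0, 0, -1, 0, 0, 0], grip=0.4)

```text
time: 8.77
tool_pos: [0.5192, 0.0423, 0.0799]
tcp_rot: [-2.048, -2.38, 0.001]
wrist_force: [0.7, 0.2, 0.6]
opening: 0.0516
gripper_force: 0.0
```

Call:
carry_out(moves=[0, 0, -1, 0, 0, 0, 0, 0, -1, 0, 0, 0, 0, 0, -1, 0, 0, 0, 0, 0, -1, 0, 0, 0, 0, 0, -1, 0, 0, 0, 0, 0, -1, 0, 0, 0, 0, 0, -1, 0, 0, 0, 0, 0, -1, 0, 0, 0])

```text
time: 9.43
tool_pos: [0.5193, 0.0423, 0.2406]
tcp_rot: [-2.049, -2.381, -0.0]
wrist_force: [0.2, 1.4, 0.4]
opening: 0.0513
gripper_force: 0.0
```

```bash
python3 chk.py; python3 -c "
from h import *
to([.456,.1855,.24])"
```

```text
t 9.43 pos [0.5193 0.0423 0.2406] F [0.24 1.37 0.43] open 0.0513
toolx [-0.149  0.989  0.   ] tooly [ 0.989  0.149 -0.   ] toolz [-0.  0. -1.] q [ 0.3   0.38 -0.61  1.75  0.24  1.09 -0.24]
units [-2.000e-02 -1.000e-02  1.125e+01]
top disc 198 [0.4933 0.1797 0.0134] [0.4614 0.1459 0.0083] [0.5252 0.2333 0.0187] [0.4962 0.1896 0.0452]
top head 148 [0.4951 0.2027 0.0244]
top knob 51 [0.4573 0.1882 0.0097]
side disc 203 [0.4944 0.1885 0.015 ] [0.4626 0.1452 0.008 ] [0.5261 0.2288 0.02  ] [0.5011 0.187  0.0431]
side head 99 [0.4939 0.1976 0.0242]
side knob 32 [0.4558 0.1835 0.0093]
wrist disc 1938 [0.497  0.1823 0.0131] [0.4608 0.1451 0.0081] [0.5274 0.2133 0.017 ] [0.4946 0.1839 0.0416]
wrist head 467 [0.4957 0.1854 0.0178]
t 9.58 pos [0.5203 0.0425 0.2408] F [-0.16 -0.31 -0.98] open 0.0514
toolx [-0.149  0.989 -0.   ] tooly [0.989 0.149 0.003] toolz [ 0.003  0.    -1.   ] q [ 0.3   0.38 -0.61  1.75  0.24  1.08 -0.24]
units [ 7.55 -2.11  0.03]
```

Call:
carry_out(moves=[0.94, -0.26, 0, 0, 0, 0, 0.94, -0.26, 0, 0, 0, 0, 0.94, -0.26, 0, 0, 0, 0, 0.94, -0.26, 0, 0, 0, 0, 0.94, -0.26, 0, 0, 0, 0, 0, -0.8, 0, 0, 0, 0, 0, 0, 0, 0, 0, 0])

```text
time: 10.17
tool_pos: [0.461, 0.1297, 0.2382]
tcp_rot: [-2.044, -2.383, 0.005]
wrist_force: [-0.4, 0.0, -0.8]
opening: 0.0513
gripper_force: 0.0
```

```bash
python3 - <<'E'
from h import *
c=read_camera("wrist");P=points(c);Z=P[...,2]
L=(P[...,0]<.53)&(P[...,0]>.40)&(P[...,1]>.13)&(P[...,1]<.27)&(c["range_z"]>0)
for a,b in((.19,.203),(.134,.143),(.146,.155)):
    q=P[L&(Z>a)&(Z<b)]
    if len(q)>10: print(a,len(q),q.mean(0).round(4),np.round(np.hstack(cv2.minEnclosingCircle(q[:,:2].astype(np.float32))),4))
cv2.imwrite("pics/w3.png",c["image"][...,::-1])
to([.456,.1855,.163])
E
```

```text
0.19 811 [0.4557 0.1881 0.1967] [0.456  0.1875 0.0101]
0.134 1498 [0.4941 0.2041 0.1377] [0.4935 0.2013 0.0238]
0.146 1325 [0.4853 0.1989 0.1519] [0.4827 0.2001 0.0239]
t 10.22 pos [0.4628 0.1288 0.2385] F [ 0.89 -0.8  -0.38] open 0.0514
toolx [-0.15   0.989 -0.001] tooly [ 0.989  0.15  -0.002] toolz [-0.002 -0.001 -1.   ] q [ 0.16  0.32 -0.65  1.85  0.22  1.05 -0.42]
units [2.86 0.1  3.77]
```

View pics/w3.png

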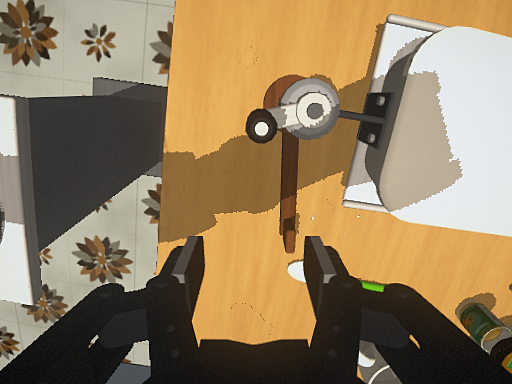

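The wrist view shows the knob at (261,126), the hub at (315,108), and the disc visible under the leg.

Call:
carry_out(moves=[0.73, 0.03, 0, 0, 0, 0, 0.73, 0.03, 0, 0, 0, 0, 0.73, 0.03, 0, 0, 0, 0, 0.73, 0.02, 0, 0, 0, 0, 0, 0, 0.6, 0, 0, 0, 0, 0, 0.6, 0, 0, 0, 0, 0, 0.6, 0, 0, 0, 0, 0, 0.6, 0, 0, 0])

```text
time: 10.88
tool_pos: [0.4585, 0.1862, 0.19]
tcp_rot: [-2.051, -2.379, 0.001]
wrist_force: [0.3, -0.3, 0.2]
opening: 0.0515
gripper_force: 0.0
```

Call:
carry_out(moves=[0, 0, 0.6, 0, 0, 0, 0, 0, 0.6, 0, 0, 0, 0, 0, 0.17, 0, 0, 0, 0, 0, 0, 0, 0, 0])

```text
time: 11.22
tool_pos: [0.4578, 0.1861, 0.1625]
tcp_rot: [-2.05, -2.379, 0.003]
wrist_force: [-0.5, 0.4, -0.2]
opening: 0.0516
gripper_force: 0.0
```

Call:
carry_out(moves=[0, 0, 0, 0, 0, 0, 0, 0, 0, 0, 0, 0, 0, 0, 0, 0, 0, 0, 0, 0, 0, 0, 0, 0, 0, 0, 0, 0, 0, 0, 0, 0, 0, 0, 0, 0], grip=1, force=50)

```text
time: 11.72
tool_pos: [0.4569, 0.1866, 0.1644]
tcp_rot: [2.05, 2.381, -0.002]
wrist_force: [-4.7, -1.8, 5.2]
opening: 0.0187
gripper_force: 48.7
```

```bash
python3 - <<'E'
from h import *
to([.4563,.187,.163])
s=sense();R=Ro.from_rotvec(s["tcp_rot"]).as_matrix();A=np.array([.494,.201])
p=s["tool_pos"][:2];v=p-A;th=np.degrees(np.arctan2(v[1],v[0]));print("r",np.hypot(*v),"th",th)
E
```

```text
t 11.72 pos [0.4569 0.1866 0.1644] F [-4.72 -1.8   5.23] open 0.0187
toolx [-0.149  0.989 -0.001] tooly [ 0.989  0.149 -0.001] toolz [-0.001 -0.001 -1.   ] q [-0.    0.42 -0.62  1.93  0.32  0.88 -0.63]
units [ 0.02 -0.03  0.07]
r 0.039756952280934545 th -158.79384336335545
```

```bash
cat > arc.py <<'E'
from h import *
import sys
A=np.array([.494,.201])
def arc(step,n,th0=None):
    s=sense();R=Ro.from_rotvec(s["tcp_rot"]).as_matrix()
    v=s["tool_pos"][:2]-A; th=np.arctan2(v[1],v[0]); F=s["wrist_force"][:2]
    er=v/np.hypot(*v); et=np.array([er[1],-er[0]])  # clockwise tangent
    print("t",round(float(s["time"]),2),"r mm",round(1e3*np.hypot(*v),2),"th",round(np.degrees(th),1),"Ftan(load)",round(float(-F@et),2),"Frad",round(float(F@er),2),"Fz",round(float(s["wrist_force"][2]),1),"z",round(float(s["tool_pos"][2]),4))
    t0=th if th0 is None else np.radians(th0)
    a=t0-np.radians(step)*np.arange(n+1)
    p=.04*np.c_[np.cos(a),np.sin(a),0*a]; d=np.diff(p,axis=0)@R/.02
    for i in range(0,n,8): print("[" + ", ".join(f"{x:.2f}, {y:.2f}, 0, 0, 0, 0" for x,y,_ in d[i:i+8])+"]","-> th",round(np.degrees(a[min(i+8,n)]),1))
if __name__=="__main__":
    arc(float(sys.argv[1]),int(sys.argv[2]),float(sys.argv[3]) if len(sys.argv)>3 else None)
E
python3 - <<'E'
from h import *
c=dict(np.load("side0.npz"))
p=points(c)
o=-np.array(c["R"]).T@c["t"]; A=np.array([.494,.1985]); u=(o[:2]-A);u/=np.hypot(*u)
def zat(uv,xy):
    r=ray(c,uv,0.);d=r-o;k=np.dot(np.array(xy)-o[:2],d[:2])/np.dot(d[:2],d[:2]);return (o+k*d).round(4)
print("centre",zat((231.2,198.1),A),"near bottom edge",zat((231.2,200.7),A+.018*u))
for r in range(188,204): print(r,c["image"][r,228:236].mean(0).astype(int),p[r,231].round(3))
E
python3 arc.py 12 32 -158.8
```

```text
centre [0.4951 0.1982 0.0542] near bottom edge [0.4912 0.1807 0.0545]
188 [69 66 63] [0.492 0.184 0.098]
189 [69 66 62] [0.492 0.184 0.095]
190 [72 68 63] [0.491 0.182 0.093]
191 [80 72 65] [0.492 0.185 0.087]
192 [85 76 65] [0.493 0.19  0.081]
193 [82 72 60] [0.493 0.191 0.077]
194 [71 60 48] [0.493 0.189 0.074]
195 [62 54 45] [0.493 0.192 0.069]
196 [88 83 76] [0.492 0.189 0.067]
197 [128 123 115] [0.493 0.19  0.063]
198 [139 134 125] [0.492 0.186 0.062]
199 [130 124 114] [0.491 0.182 0.06 ]
200 [132 114  93] [0.492 0.186 0.054]
201 [167 133  92] [0.511 0.273 0.001]
202 [179 140  95] [0.509 0.266 0.001]
203 [179 141  95] [0.508 0.258 0.002]
t 11.72 r mm 39.76 th -158.8 Ftan(load) -0.03 Frad 5.05 Fz 5.2 z 0.1644
[0.42, -0.05, 0, 0, 0, 0, 0.42, 0.04, 0, 0, 0, 0, 0.40, 0.12, 0, 0, 0, 0, 0.36, 0.20, 0, 0, 0, 0, 0.31, 0.28, 0, 0, 0, 0, 0.25, 0.34, 0, 0, 0, 0, 0.17, 0.38, 0, 0, 0, 0, 0.09, 0.41, 0, 0, 0, 0] -> th -254.8
[0.00, 0.42, 0, 0, 0, 0, -0.08, 0.41, 0, 0, 0, 0, -0.17, 0.38, 0, 0, 0, 0, -0.24, 0.34, 0, 0, 0, 0, -0.31, 0.28, 0, 0, 0, 0, -0.36, 0.21, 0, 0, 0, 0, -0.40, 0.13, 0, 0, 0, 0, -0.42, 0.05, 0, 0, 0, 0] -> th -350.8
[-0.42, -0.04, 0, 0, 0, 0, -0.40, -0.12, 0, 0, 0, 0, -0.36, -0.20, 0, 0, 0, 0, -0.31, -0.28, 0, 0, 0, 0, -0.25, -0.34, 0, 0, 0, 0, -0.17, -0.38, 0, 0, 0, 0, -0.09, -0.41, 0, 0, 0, 0, -0.00, -0.42, 0, 0, 0, 0] -> th -446.8
[0.08, -0.41, 0, 0, 0, 0, 0.17, -0.38, 0, 0, 0, 0, 0.24, -0.34, 0, 0, 0, 0, 0.31, -0.28, 0, 0, 0, 0, 0.36, -0.21, 0, 0, 0, 0, 0.40, -0.13, 0, 0, 0, 0, 0.42, -0.05, 0, 0, 0, 0, 0.42, 0.04, 0, 0, 0, 0] -> th -542.8
```

Call:
carry_out(moves=[0.42, -0.05, 0, 0, 0, 0, 0.42, 0.04, 0, 0, 0, 0, 0.4, 0.12, 0, 0, 0, 0, 0.36, 0.2, 0, 0, 0, 0, 0.31, 0.28, 0, 0, 0, 0, 0.25, 0.34, 0, 0, 0, 0, 0.17, 0.38, 0, 0, 0, 0, 0.09, 0.41, 0, 0, 0, 0])

```text
time: 12.38
tool_pos: [0.4855, 0.24, 0.1643]
tcp_rot: [2.049, 2.38, -0.0]
wrist_force: [-2.4, -6.3, 7.7]
opening: 0.0184
gripper_force: 49.2
```

```bash
python3 arc.py 12 0
```

```text
t 12.38 r mm 39.89 th 102.3 Ftan(load) 3.7 Frad -5.66 Fz 7.7 z 0.1643
```

Call:
carry_out(moves=[0, 0.42, 0, 0, 0, 0, -0.08, 0.41, 0, 0, 0, 0, -0.17, 0.38, 0, 0, 0, 0, -0.24, 0.34, 0, 0, 0, 0, -0.31, 0.28, 0, 0, 0, 0, -0.36, 0.21, 0, 0, 0, 0, -0.4, 0.13, 0, 0, 0, 0, -0.42, 0.05, 0, 0, 0, 0])

```text
time: 13.05
tool_pos: [0.5337, 0.2087, 0.1643]
tcp_rot: [-2.047, -2.38, -0.0]
wrist_force: [-7.8, 1.3, 7.4]
opening: 0.0184
gripper_force: 49.4
```

```bash
python3 arc.py 12 0
```

```text
t 13.05 r mm 40.49 th 11.0 Ftan(load) 2.72 Frad -7.39 Fz 7.4 z 0.1643
```

Call:
carry_out(moves=[-0.42, -0.04, 0, 0, 0, 0, -0.4, -0.12, 0, 0, 0, 0, -0.36, -0.2, 0, 0, 0, 0, -0.31, -0.28, 0, 0, 0, 0, -0.25, -0.34, 0, 0, 0, 0, -0.17, -0.38, 0, 0, 0, 0, -0.09, -0.41, 0, 0, 0, 0, 0, -0.42, 0, 0, 0, 0])

```text
time: 13.72
tool_pos: [0.4981, 0.1607, 0.1644]
tcp_rot: [2.05, 2.378, 0.004]
wrist_force: [3.7, 2.3, 4.7]
opening: 0.0184
gripper_force: 49.2
```

```bash
python3 arc.py 12 0
```

```text
t 13.72 r mm 40.46 th -84.2 Ftan(load) 3.95 Frad -1.92 Fz 4.7 z 0.1644
```

Call:
carry_out(moves=[0.08, -0.41, 0, 0, 0, 0, 0.17, -0.38, 0, 0, 0, 0, 0.24, -0.34, 0, 0, 0, 0, 0.31, -0.28, 0, 0, 0, 0, 0.36, -0.21, 0, 0, 0, 0, 0.4, -0.13, 0, 0, 0, 0, 0.42, -0.05, 0, 0, 0, 0, 0.42, 0.04, 0, 0, 0, 0])

```text
time: 14.38
tool_pos: [0.4543, 0.2016, 0.1643]
tcp_rot: [2.05, 2.378, -0.004]
wrist_force: [-2.8, -3.8, 13.2]
opening: 0.0185
gripper_force: 50.0
```

```bash
python3 arc.py 6 16; python3 - <<'E'
from h import *
c=read_camera("side")
c2=c["image"][150:230,195:275]; cv2.imwrite("pics/s5.png",cv2.resize(c2,None,fx=6,fy=6,interpolation=cv2.INTER_NEAREST)[...,::-1])
p=points(c)
for r in range(194,222): print(r,c["image"][r,229:235].mean(0).astype(int),p[r,231].round(3))
E
```

```text
t 14.38 r mm 39.71 th 179.2 Ftan(load) 3.89 Frad 2.72 Fz 13.2 z 0.1643
[0.20, 0.04, 0, 0, 0, 0, 0.20, 0.07, 0, 0, 0, 0, 0.19, 0.09, 0, 0, 0, 0, 0.18, 0.11, 0, 0, 0, 0, 0.17, 0.12, 0, 0, 0, 0, 0.15, 0.14, 0, 0, 0, 0, 0.14, 0.16, 0, 0, 0, 0, 0.12, 0.17, 0, 0, 0, 0] -> th 131.2
[0.10, 0.18, 0, 0, 0, 0, 0.08, 0.19, 0, 0, 0, 0, 0.06, 0.20, 0, 0, 0, 0, 0.04, 0.20, 0, 0, 0, 0, 0.02, 0.21, 0, 0, 0, 0, -0.00, 0.21, 0, 0, 0, 0, -0.02, 0.21, 0, 0, 0, 0, -0.04, 0.20, 0, 0, 0, 0] -> th 83.2
194 [99 89 77] [0.493 0.19  0.074]
195 [99 88 77] [0.493 0.19  0.07 ]
196 [98 89 77] [0.493 0.19  0.066]
197 [97 88 76] [0.493 0.191 0.062]
198 [91 83 73] [0.493 0.191 0.059]
199 [80 76 68] [0.493 0.192 0.054]
200 [65 62 55] [0.493 0.193 0.051]
201 [50 45 39] [0.492 0.188 0.049]
202 [49 44 40] [0.492 0.19  0.045]
203 [74 71 65] [0.492 0.187 0.042]
204 [104 100  94] [0.492 0.19  0.037]
205 [110 107 100] [0.491 0.185 0.036]
206 [97 93 87] [0.491 0.184 0.033]
207 [78 71 64] [0.491 0.185 0.029]
208 [69 53 43] [0.494 0.197 0.018]
209 [66 48 36] [0.493 0.192 0.017]
210 [66 48 36] [0.491 0.186 0.017]
211 [66 47 36] [0.491 0.182 0.015]
212 [66 47 35] [0.488 0.172 0.018]
213 [64 46 35] [0.487 0.168 0.017]
214 [56 43 32] [0.487 0.168 0.013]
215 [54 41 31] [0.487 0.168 0.009]
216 [59 45 34] [0.488 0.171 0.004]
217 [81 64 45] [0.487 0.169 0.001]
218 [97 78 54] [0.485 0.159 0.004]
219 [105  83  58] [0.484 0.155 0.002]
220 [107  86  59] [0.482 0.145 0.005]
221 [109  87  60] [0.482 0.144 0.002]
```

View pics/s5.png

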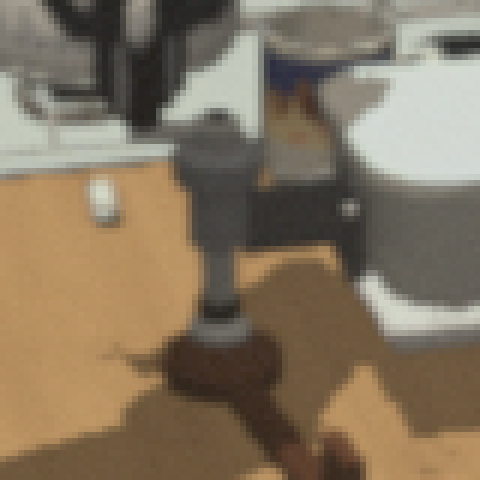

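The side crop shows the foot at (220,330), centred over the disc at (223,358), still about 13 mm above it.

Call:
carry_out(moves=[0.2, 0.04, -0.02, 0, 0, 0, 0.2, 0.07, -0.02, 0, 0, 0, 0.19, 0.09, -0.02, 0, 0, 0, 0.18, 0.11, 0, 0, 0, 0, 0.17, 0.12, 0, 0, 0, 0, 0.15, 0.14, 0, 0, 0, 0, 0.14, 0.16, 0, 0, 0, 0, 0.12, 0.17, 0, 0, 0, 0])

```text
time: 15.1
tool_pos: [0.4694, 0.2322, 0.1645]
tcp_rot: [2.05, 2.38, -0.002]
wrist_force: [0.7, -6.3, -0.6]
opening: 0.0186
gripper_force: 48.7
```

```bash
python3 arc.py 6 0
```

```text
t 15.1 r mm 39.71 th 128.3 Ftan(load) 3.34 Frad -5.33 Fz -0.6 z 0.1645
```

Call:
carry_out(moves=[0.1, 0.18, 0, 0, 0, 0, 0.08, 0.19, 0, 0, 0, 0, 0.06, 0.2, 0, 0, 0, 0, 0.04, 0.2, 0, 0, 0, 0, 0.02, 0.21, 0, 0, 0, 0, 0, 0.21, 0, 0, 0, 0])

```text
time: 15.6
tool_pos: [0.4914, 0.2408, 0.1644]
tcp_rot: [2.051, 2.379, -0.005]
wrist_force: [-2.7, -8.3, 3.4]
opening: 0.0183
gripper_force: 49.1
```

```bash
python3 arc.py 4 32 95.2
```

```text
t 15.6 r mm 39.92 th 93.7 Ftan(load) 3.18 Frad -8.09 Fz 3.4 z 0.1644
[-0.01, 0.14, 0, 0, 0, 0, -0.02, 0.14, 0, 0, 0, 0, -0.03, 0.14, 0, 0, 0, 0, -0.04, 0.13, 0, 0, 0, 0, -0.05, 0.13, 0, 0, 0, 0, -0.06, 0.13, 0, 0, 0, 0, -0.07, 0.12, 0, 0, 0, 0, -0.08, 0.12, 0, 0, 0, 0] -> th 63.2
[-0.08, 0.11, 0, 0, 0, 0, -0.09, 0.10, 0, 0, 0, 0, -0.10, 0.10, 0, 0, 0, 0, -0.11, 0.09, 0, 0, 0, 0, -0.11, 0.08, 0, 0, 0, 0, -0.12, 0.08, 0, 0, 0, 0, -0.12, 0.07, 0, 0, 0, 0, -0.13, 0.06, 0, 0, 0, 0] -> th 31.2
[-0.13, 0.05, 0, 0, 0, 0, -0.13, 0.04, 0, 0, 0, 0, -0.14, 0.03, 0, 0, 0, 0, -0.14, 0.02, 0, 0, 0, 0, -0.14, 0.01, 0, 0, 0, 0, -0.14, 0.00, 0, 0, 0, 0, -0.14, -0.01, 0, 0, 0, 0, -0.14, -0.02, 0, 0, 0, 0] -> th -0.8
[-0.14, -0.03, 0, 0, 0, 0, -0.13, -0.04, 0, 0, 0, 0, -0.13, -0.05, 0, 0, 0, 0, -0.13, -0.06, 0, 0, 0, 0, -0.12, -0.06, 0, 0, 0, 0, -0.12, -0.07, 0, 0, 0, 0, -0.11, -0.08, 0, 0, 0, 0, -0.11, -0.09, 0, 0, 0, 0] -> th -32.8
```

Call:
carry_out(moves=[-0.04, 0.14, 0, 0, 0, 0, -0.04, 0.14, 0, 0, 0, 0, -0.04, 0.14, 0, 0, 0, 0, -0.04, 0.13, 0, 0, 0, 0, -0.05, 0.13, 0, 0, 0, 0, -0.06, 0.13, 0, 0, 0, 0, -0.07, 0.12, 0, 0, 0, 0, -0.08, 0.12, 0, 0, 0, 0])

```text
time: 16.27
tool_pos: [0.5124, 0.2366, 0.1644]
tcp_rot: [-2.049, -2.38, 0.005]
wrist_force: [-5.1, -4.5, 3.4]
opening: 0.0187
gripper_force: 49.2
```

```bash
python3 arc.py 4 0
```

```text
t 16.27 r mm 40.09 th 62.7 Ftan(load) 2.47 Frad -6.29 Fz 3.4 z 0.1644
```

Call:
carry_out(moves=[-0.08, 0.11, 0, 0, 0, 0, -0.09, 0.1, 0, 0, 0, 0, -0.1, 0.1, 0, 0, 0, 0, -0.11, 0.09, 0, 0, 0, 0])

```text
time: 16.6
tool_pos: [0.521, 0.2308, 0.1644]
tcp_rot: [-2.048, -2.38, 0.005]
wrist_force: [-5.9, -3.4, 3.2]
opening: 0.018
gripper_force: 49.2
```

```bash
python3 arc.py 4 0
```

```text
t 16.6 r mm 40.19 th 47.8 Ftan(load) 2.08 Frad -6.43 Fz 3.2 z 0.1644
```

Call:
carry_out(moves=[-0.12, 0.08, 0, 0, 0, 0, -0.12, 0.08, 0, 0, 0, 0, -0.12, 0.06, 0, 0, 0, 0, -0.13, 0.05, 0, 0, 0, 0])

```text
time: 16.93
tool_pos: [0.5278, 0.2229, 0.1644]
tcp_rot: [-2.046, -2.38, 0.003]
wrist_force: [-5.5, -0.3, 1.9]
opening: 0.0184
gripper_force: 49.0
```

```bash
python3 arc.py 4 0
```

```text
t 16.93 r mm 40.25 th 32.9 Ftan(load) 2.75 Frad -4.79 Fz 1.9 z 0.1644
```

Call:
carry_out(moves=[-0.14, 0.04, 0, 0, 0, 0, -0.14, 0.03, 0, 0, 0, 0, -0.14, 0.02, 0, 0, 0, 0, -0.14, 0.01, 0, 0, 0, 0])

```text
time: 17.27
tool_pos: [0.5328, 0.2118, 0.1646]
tcp_rot: [-2.048, -2.381, -0.001]
wrist_force: [-3.2, 2.0, -3.0]
opening: 0.0187
gripper_force: 48.8
```

```bash
python3 arc.py 4 16
```

```text
t 17.27 r mm 40.26 th 15.6 Ftan(load) 2.82 Frad -2.57 Fz -3.0 z 0.1646
[-0.14, 0.01, 0, 0, 0, 0, -0.14, 0.00, 0, 0, 0, 0, -0.14, -0.01, 0, 0, 0, 0, -0.14, -0.02, 0, 0, 0, 0, -0.14, -0.03, 0, 0, 0, 0, -0.13, -0.04, 0, 0, 0, 0, -0.13, -0.05, 0, 0, 0, 0, -0.13, -0.05, 0, 0, 0, 0] -> th -16.4
[-0.12, -0.06, 0, 0, 0, 0, -0.12, -0.07, 0, 0, 0, 0, -0.11, -0.08, 0, 0, 0, 0, -0.11, -0.09, 0, 0, 0, 0, -0.10, -0.10, 0, 0, 0, 0, -0.10, -0.10, 0, 0, 0, 0, -0.09, -0.11, 0, 0, 0, 0, -0.08, -0.11, 0, 0, 0, 0] -> th -48.4
```

Call:
carry_out(moves=[-0.14, 0.01, 0, 0, 0, 0, -0.14, 0, 0, 0, 0, 0, -0.14, -0.01, 0, 0, 0, 0, -0.14, -0.02, 0, 0, 0, 0])

```text
time: 17.6
tool_pos: [0.5344, 0.1999, 0.1646]
tcp_rot: [-2.05, -2.38, -0.0]
wrist_force: [-2.6, 2.1, -4.7]
opening: 0.0184
gripper_force: 48.9
```

```bash
python3 arc.py 4 0
```

```text
t 17.6 r mm 40.37 th -1.6 Ftan(load) 2.01 Frad -2.7 Fz -4.7 z 0.1646
```

Call:
carry_out(moves=[-0.14, -0.03, 0, 0, 0, 0, -0.13, -0.04, 0, 0, 0, 0, -0.13, -0.05, 0, 0, 0, 0])

```text
time: 17.85
tool_pos: [0.5333, 0.1917, 0.1647]
tcp_rot: [-2.05, -2.381, -0.001]
wrist_force: [0.2, 4.2, -9.1]
opening: 0.0184
gripper_force: 49.0
```

```bash
python3 arc.py 4 8
```

```text
t 17.85 r mm 40.4 th -13.2 Ftan(load) 4.13 Frad -0.76 Fz -9.1 z 0.1647
[-0.13, -0.06, 0, 0, 0, 0, -0.12, -0.07, 0, 0, 0, 0, -0.12, -0.07, 0, 0, 0, 0, -0.11, -0.08, 0, 0, 0, 0, -0.11, -0.09, 0, 0, 0, 0, -0.10, -0.10, 0, 0, 0, 0, -0.09, -0.10, 0, 0, 0, 0, -0.09, -0.11, 0, 0, 0, 0] -> th -45.2
```

Call:
carry_out(moves=[-0.13, -0.06, 0.03, 0, 0, 0, -0.12, -0.07, 0.03, 0, 0, 0])

```text
time: 18.02
tool_pos: [0.5321, 0.1872, 0.1645]
tcp_rot: [2.049, 2.381, 0.004]
wrist_force: [-0.3, 5.8, 1.2]
opening: 0.0186
gripper_force: 50.1
```

```bash
python3 arc.py 4 0
```

```text
t 18.02 r mm 40.5 th -19.9 Ftan(load) 5.37 Frad -2.3 Fz 1.2 z 0.1645
```

Call:
carry_out(moves=[-0.12, -0.07, 0, 0, 0, 0, -0.11, -0.08, 0, 0, 0, 0])

```text
time: 18.18
tool_pos: [0.5301, 0.1826, 0.1646]
tcp_rot: [2.049, 2.381, 0.006]
wrist_force: [0.6, 6.3, -3.2]
opening: 0.0186
gripper_force: 49.6
```

```bash
python3 arc.py 4 8
```

```text
t 18.18 r mm 40.5 th -27.1 Ftan(load) 5.88 Frad -2.37 Fz -3.2 z 0.1646
[-0.11, -0.09, 0, 0, 0, 0, -0.10, -0.09, 0, 0, 0, 0, -0.10, -0.10, 0, 0, 0, 0, -0.09, -0.11, 0, 0, 0, 0, -0.08, -0.11, 0, 0, 0, 0, -0.07, -0.12, 0, 0, 0, 0, -0.07, -0.12, 0, 0, 0, 0, -0.06, -0.13, 0, 0, 0, 0] -> th -59.1
```

Call:
carry_out(moves=[-0.11, -0.09, 0, 0, 0, 0, -0.1, -0.09, 0, 0, 0, 0])

```text
time: 18.35
tool_pos: [0.5274, 0.1781, 0.1646]
tcp_rot: [2.049, 2.381, 0.007]
wrist_force: [2.4, 6.7, -3.6]
opening: 0.0186
gripper_force: 49.4
```

```bash
python3 arc.py 4 0
```

```text
t 18.35 r mm 40.51 th -34.4 Ftan(load) 6.89 Frad -1.8 Fz -3.6 z 0.1646
```

Call:
carry_out(moves=[-0.09, -0.09, 0, 0, 0, 0])

```text
time: 18.43
tool_pos: [0.5261, 0.1762, 0.1646]
tcp_rot: [2.048, 2.381, 0.008]
wrist_force: [2.2, 7.2, -4.4]
opening: 0.0182
gripper_force: 49.4
```

```bash
python3 arc.py 4 4
```

```text
t 18.43 r mm 40.53 th -37.7 Ftan(load) 7.02 Frad -2.63 Fz -4.4 z 0.1646
[-0.09, -0.10, 0, 0, 0, 0, -0.09, -0.11, 0, 0, 0, 0, -0.08, -0.12, 0, 0, 0, 0, -0.07, -0.12, 0, 0, 0, 0] -> th -53.7
```

Call:
carry_out(moves=[-0.09, -0.1, 0, 0, 0, 0, 0, 0, 0, 0, 0, 0, 0, 0, 0, 0, 0, 0])

```text
time: 18.68
tool_pos: [0.5242, 0.1739, 0.1646]
tcp_rot: [2.049, 2.381, 0.007]
wrist_force: [1.5, 6.8, -3.9]
opening: 0.0184
gripper_force: 49.5
```

```bash
python3 arc.py 4 0
```

```text
t 18.68 r mm 40.54 th -41.9 Ftan(load) 6.02 Frad -3.44 Fz -3.9 z 0.1646
```

Call:
carry_out(moves=[0, 0, 0, 0, 0, 0, 0, 0, 0, 0, 0, 0, 0, 0, 0, 0, 0, 0, 0, 0, 0, 0, 0, 0, 0, 0, 0, 0, 0, 0, 0, 0, 0, 0, 0, 0, 0, 0, -0.3, 0, 0, 0, 0, 0, -0.6, 0, 0, 0], grip=0)

```text
time: 19.35
tool_pos: [0.5222, 0.1721, 0.1811]
tcp_rot: [-2.049, -2.38, 0.003]
wrist_force: [-1.2, 0.4, 0.6]
opening: 0.0855
gripper_force: 0.0
```

Call:
carry_out(moves=[0, 0, -0.8, 0, 0, 0, 0, 0, -0.8, 0, 0, 0, 0, 0, -0.8, 0, 0, 0, 0, 0, -0.8, 0, 0, 0, 0, 0, -0.5, 0, 0, 0, 0, 0, 0, 0, 0, 0, 0, 0, 0, 0, 0, 0, 0, 0, 0, 0, 0, 0])

```text
time: 20.02
tool_pos: [0.5225, 0.1723, 0.2549]
tcp_rot: [-2.05, -2.38, 0.002]
wrist_force: [-0.6, 0.5, 0.7]
opening: 0.0852
gripper_force: 0.0
```

```bash
python3 chk.py; cp pics/c.png pics/c2.png; python3 - <<'E'
from h import *
for i in range(2):
    c=read_camera("wrist");P=points(c);Z=P[...,2]
    q=P[(P[...,0]<.56)&(P[...,0]>.42)&(P[...,1]>.13)&(P[...,1]<.27)&(c["range_z"]>0)&(Z>.188)&(Z<.205)]
    if len(q)>10:
        k=np.array(cv2.minEnclosingCircle(q[:,:2].astype(np.float32))[0]);print(k,np.degrees(np.arctan2(*(k-[.494,.201])[::-1])))
E
```

```text
t 20.02 pos [0.5225 0.1723 0.2549] F [-0.58  0.5   0.7 ] open 0.0852
toolx [-0.148  0.989 -0.   ] tooly [ 0.989  0.148 -0.001] toolz [-0.001 -0.001 -1.   ] q [ 0.07  0.42 -0.65  1.66  0.27  1.16 -0.49]
units [-6.41 -1.13 11.97]
side disc 134 [0.4937 0.1789 0.0145] [0.4634 0.1454 0.0088] [0.5266 0.2226 0.0187] [0.4954 0.184  0.0407]
side head 101 [0.4939 0.1977 0.0242]
wrist disc 765 [0.5    0.215  0.0135] [0.462  0.145  0.0082] [0.5277 0.2333 0.0176] [0.4982 0.189  0.0451]
wrist head 1298 [0.4933 0.2013 0.0242]
wrist knob 46 [0.5237 0.1894 0.0053]
[0.53145278 0.18882784] -18.004169424337107
[0.53137839 0.18903235] -17.753806155951136
```

View pics/c2.png

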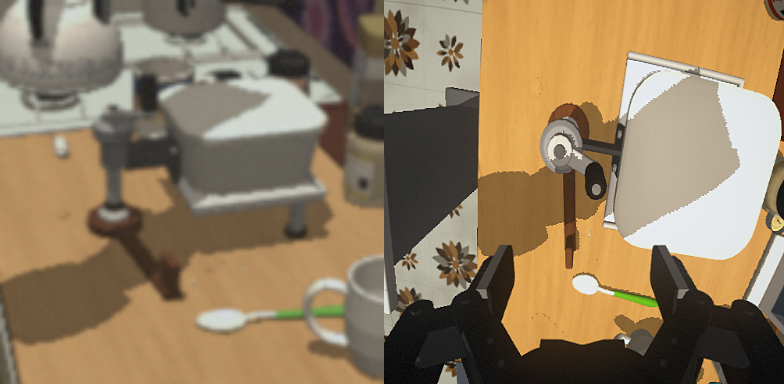

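The foot is seated centrally on the disc, at (112,215) in the left half of the picture. The crank ran back about 0.4 rad and is at rest, the gripper is clear, and the spoon is unmoved.

```bash
python3 -c "
from h import *
print(finish_job())"
```

```text
the job is handed in; nothing more can be done
None
```

I slid the plate under the foot and cranked the leg down until the knob needed about 4 N more than when free. I then let go and handed the job in at about 20 s; the hand-in returned no verdict. The plate measured about 3 mm off the leg's axis before cranking. After release the crank ran back about 0.4 rad, leaving an estimated 15–25 N under the foot.

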